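# Flip the stock tags on the bolt-bin rack

## Robot

A 6-joint arm with a two-finger parallel gripper is mounted at the origin on a cart in front of the work surface, level with it; the furniture and walls round the work are solid. World frame = base frame: x ahead of the robot, y to its left, z up, the work surface at z = 0. Lengths are in mm, angles in rad, forces in N, time in s.
With the tool pointing down it reaches from about 350 to 875 mm from the base axis. Payload 4.2 kg.
Tool frame: the origin (TCP) lies at the very end of the fingers, on their centre line; the grasp point (between the pads) lies 19 mm behind it; z points along the fingers, y is the line along which they close (so a half turn about z gives the same grasp; the last joint's range is limited). The gripper opens to 85 mm and grips with 20 to 120 N. Pads are 22 mm wide; open, the fingers measure 114 mm over their backs; the gripper's body (76 mm by 85 mm) begins 54 mm behind the grasp point. The pads swing forward as they close: fully open they stand 13 mm farther back than shut.
Start: joints at [-1.067, 0.385, 0.008, 0, -1.194, -0.259], TCP at [151.494, -606.341, 231.312] pointing down, gripper open.
Joint ranges: [-3.14, 3.14], [-1.21, 2.06], [-1.07, 1.41], [-3.16, 2.05], [-2.99, -0.16], [-3.1, 3.1]. Speed limits (rad/s): [2.79, 2.79, 3.14, 3.14, 3.14, 3.14].

## Interface

Orientations are given as a unit quaternion [x, y, z, w].
In Python, from bench import read_state, get_image, camera_model, job_done gives the robot as it stands.
- The arm moves only by the shell command python3 -m handwheel 'ROWS'. ROWS is JSON, a list of rows, each a list of 7 numbers: the shift along the tool's x, y, z in m, then the turn, a rotation vector about the tool's x, y, z in rad, then the gripper's target within -1 to 1 (fully open at 1, half-way at 0, shut at -1). In form: [[dx, dy, dz, wx, wy, wz, jaw], ...]. A call has 1 to 10 rows; each row is the pose to reach, as a shift and turn from the pose commanded when the call began, along the tool's axes at that moment; what a row does not reach only later rows make up. A row lasts 1/8 s, in which the tool goes at most 62.5 mm and 10.7 degrees, less where a joint would pass 70% of its speed; a pose out of reach is approached as far as the arm can. A call with a gripper value outside its range is refused whole. The fingers move at their own pace and stop on an object; the grip force is fixed at half the most. Time passes only in rows, so rows that repeat a pose let the fingers close. It gives the time, the measured TCP pose, the force, the opening and the grip force at its end, in the units of the state.
- read_state(): the state, without advancing time (a new reading comes with each control period).
- get_image(name): name is "scene" or "top"; returns (picture, depth): 384x512x3 uint8, blue, green, red; 384x512 float32, mm along the optical axis (not along the pixel's ray), 0 where there is no reading.
- camera_model(name): a dict with "K" (3x3 intrinsics, pixels), "dist" ([k1, k2, p1, p2, k3] as OpenCV has them; the pictures are not rectified), "rvec" (rotation vector, rad) and "tvec" (3), from world to camera coordinates, as OpenCV has them. Camera axes: x right, y down, z forward; pixel columns grow to the right and rows downward; lengths in mm; the calibration is good to about 2 mm. A picture is of the moment at which its call begins. camera_model takes no time and is no camera call.
- job_done(): hands the job in; it is judged then, once.
The state is a dict: "clock": time; "joints": joint angles; "joint_vel": joint speeds; "joint_efforts": joint torques, N m; "position": TCP position; "ee_rot": TCP orientation; "contact_force": force on the tool from outside, world axes, zero at the start; "wrist_torque": the same for the moment, N m; "gripper_width": finger opening in mm; "grasp_force": force on a finger pad.
Only numpy, scipy, OpenCV 4.12 (cv2) and the standard library are available. Lean on these libraries where they do the work, as an engineer would, in place of code of your own. Each camera call takes 0.05 s, during which the arm holds its last target. There are 200 camera calls.

## Task

Set the five hinged tags on the bin rack by pushing them over with the fingertips: the tag in front of each bin that is full of bolts must lean back towards its bin and show its ring, and the tag in front of each empty bin must lean forward towards you and show its bar. Pick nothing up, and do not disturb the bins or the things lying around.

Things in the scene. Friction and masses are not known exactly. Their poses are not given: they have to be found in the camera images.
- rack: Fixed plywood board, 235 mm (x) by 410 mm (y), 10 mm thick. Origin under its centre; x points away from the robot (turned up to 0.15 rad), z up. Five bays side by side, 82 mm apart along y; in each a flip tag in front (hinge at rack x = -70 mm) and a bin behind (centre at x = +65 mm, within 5 mm). Except the tag plates, nothing on it reaches 70 mm above the bench.
- stand_a: Fixed aluminium stand of tag a, in any of the five bays; 40 mm (x) by 58 mm (y), 57 mm high. Origin at the centre of its underside, 10 mm above the bench; axes as the rack's. Its tag's hinge axis runs along y, 45 mm above the origin. Tag: aluminium plate 46 mm wide (y), 62 mm from hinge to free edge, 4 mm thick, 45 g. Its bin is centred 135 mm behind it (+x).
- tag_a (a joint): Hinge of tag a, 0 to 1.57 rad. 0: leans 45 degrees towards the robot on its front stop, upper face has a straight raised bar. 0.785: upright. 1.57: leans 45 degrees back towards its bin on its rear stop, upper face has a raised ring. Light friction; past upright it falls to that stop. Under 1 N tips it. Free edge 99 mm above the bench at rest, 117 mm when upright.
- stand_b: Fixed aluminium stand of tag b, in any of the five bays; 40 mm (x) by 58 mm (y), 57 mm high. Origin at the centre of its underside, 10 mm above the bench; axes as the rack's. Its tag's hinge axis runs along y, 45 mm above the origin. Tag: aluminium plate 46 mm wide (y), 62 mm from hinge to free edge, 4 mm thick, 45 g. Its bin is centred 135 mm behind it (+x).
- tag_b (a joint): Hinge of tag b, 0 to 1.57 rad. 0: leans 45 degrees towards the robot on its front stop, upper face has a straight raised bar. 0.785: upright. 1.57: leans 45 degrees back towards its bin on its rear stop, upper face has a raised ring. Light friction; past upright it falls to that stop. Under 1 N tips it. Free edge 99 mm above the bench at rest, 117 mm when upright.
- stand_c: Fixed aluminium stand of tag c, in any of the five bays; 40 mm (x) by 58 mm (y), 57 mm high. Origin at the centre of its underside, 10 mm above the bench; axes as the rack's. Its tag's hinge axis runs along y, 45 mm above the origin. Tag: aluminium plate 46 mm wide (y), 62 mm from hinge to free edge, 4 mm thick, 45 g. Its bin is centred 135 mm behind it (+x).
- tag_c (a joint): Hinge of tag c, 0 to 1.57 rad. 0: leans 45 degrees towards the robot on its front stop, upper face has a straight raised bar. 0.785: upright. 1.57: leans 45 degrees back towards its bin on its rear stop, upper face has a raised ring. Light friction; past upright it falls to that stop. Under 1 N tips it. Free edge 99 mm above the bench at rest, 117 mm when upright.
- stand_d: Fixed aluminium stand of tag d, in any of the five bays; 40 mm (x) by 58 mm (y), 57 mm high. Origin at the centre of its underside, 10 mm above the bench; axes as the rack's. Its tag's hinge axis runs along y, 45 mm above the origin. Tag: aluminium plate 46 mm wide (y), 62 mm from hinge to free edge, 4 mm thick, 45 g. Its bin is centred 135 mm behind it (+x).
- tag_d (a joint): Hinge of tag d, 0 to 1.57 rad. 0: leans 45 degrees towards the robot on its front stop, upper face has a straight raised bar. 0.785: upright. 1.57: leans 45 degrees back towards its bin on its rear stop, upper face has a raised ring. Light friction; past upright it falls to that stop. Under 1 N tips it. Free edge 99 mm above the bench at rest, 117 mm when upright.
- stand_e: Fixed aluminium stand of tag e, in any of the five bays; 40 mm (x) by 58 mm (y), 57 mm high. Origin at the centre of its underside, 10 mm above the bench; axes as the rack's. Its tag's hinge axis runs along y, 45 mm above the origin. Tag: aluminium plate 46 mm wide (y), 62 mm from hinge to free edge, 4 mm thick, 45 g. Its bin is centred 135 mm behind it (+x).
- tag_e (a joint): Hinge of tag e, 0 to 1.57 rad. 0: leans 45 degrees towards the robot on its front stop, upper face has a straight raised bar. 0.785: upright. 1.57: leans 45 degrees back towards its bin on its rear stop, upper face has a raised ring. Light friction; past upright it falls to that stop. Under 1 N tips it. Free edge 99 mm above the bench at rest, 117 mm when upright.
- bin_bolts_1: Loose open grey plastic bin, 76 mm (x) by 74 mm (y), 40 mm high, full: heaped with large hex bolts (fixed in it) to about 47 mm, about 0.55 kg. Origin at the centre of its underside, on the board (10 mm above the bench). It may stand in any of the five bays.
- bin_bolts_2: Loose open grey plastic bin, 76 mm (x) by 74 mm (y), 40 mm high, full: heaped with large hex bolts (fixed in it) to about 47 mm, about 0.55 kg. Origin at the centre of its underside, on the board (10 mm above the bench). It may stand in any of the five bays.
- bin_bolts_3: Loose open grey plastic bin, 76 mm (x) by 74 mm (y), 40 mm high, full: heaped with large hex bolts (fixed in it) to about 47 mm, about 0.55 kg. Origin at the centre of its underside, on the board (10 mm above the bench). It may stand in any of the five bays.
- bin_empty_1: Loose open grey plastic bin, 76 mm (x) by 74 mm (y), 40 mm high, empty, 0.15 kg. Origin at the centre of its underside, on the board (10 mm above the bench). It may stand in any of the five bays.
- bin_empty_2: Loose open grey plastic bin, 76 mm (x) by 74 mm (y), 40 mm high, empty, 0.15 kg. Origin at the centre of its underside, on the board (10 mm above the bench). It may stand in any of the five bays.
- wrench: Loose open/ring spanner 199 mm long, 6 mm thick, lying on the board between tags and bins. Origin at its underside.
- jar: Loose glass jar of screws, 60 mm across, 76 mm high, on the bench just left of the rack. Origin at the centre of its underside.
- pliers: Loose needle-nose pliers 165 mm long, 18 mm high, on the bench before the rack. Origin at its underside.

How it is judged:
By the outcome, as a careful person would: the job done as asked, in the order asked, and still so for the second after the job is handed in, with the robot touching nothing.
It also fails if it takes over 54 s, if anything falls off the work surface, if the arm or the gripper's body presses on something with over 40 N, if the wrist force passes 120 N, or if a joint passes its speed limit or range.

## Working session

There is one attempt and no reset: what is moved stays moved. The work goes in short steps, Python scripts to look and compute and a shell command to move; the robot and the scene stay as the last step left them, time stands still between calls to the robot, and variables do not carry over. Pictures are saved under pics/ and viewed, at most 10 in all, crops included, and the job is handed in when it is done.

```bash
mkdir -p pics; python3 - <<'E'
from bench import *
import cv2,numpy as np
for n in("scene","top"):
    p,d=get_image(n); cv2.imwrite(f"pics/{n}0.png",p); np.save(f"{n}0.npy",d)
    m=camera_model(n); print(n,m)
print(read_state())
E
```

```text
scene {'K': array([[415.52758319,   0.        , 261.48534292],
       [  0.        , 415.52758319, 189.93500475],
       [  0.        ,   0.        ,   1.        ]]), 'dist': array([-0.00394233,  0.        ,  0.        ,  0.        ,  0.        ]), 'rvec': array([ 1.85460236, -0.98765216,  0.61431019]), 'tvec': array([-413.87930042,  213.78316122,  625.71469965])}
top {'K': array([[480.59782097,   0.        , 258.7051994 ],
       [  0.        , 480.59782097, 192.07321673],
       [  0.        ,   0.        ,   1.        ]]), 'dist': array([-0.17040922,  0.        ,  0.        ,  0.        ,  0.        ]), 'rvec': array([ 2.15306399, -2.11236326,  0.19756585]), 'tvec': array([-160.90234596,  549.3613532 , 1242.37403128])}
{'clock': 0.1, 'joints': array([-1.06740873e+00,  3.85463303e-01,  6.75021087e-03, -4.19580353e-04,
       -1.19400201e+00, -2.58564978e-01]), 'joint_vel': array([-0.00046351, -0.00104693,  0.00339866,  0.0024581 , -0.0015644 ,
       -0.00100156]), 'joint_efforts': array([ 5.40723777e-04, -3.93319988e+01,  1.88930243e+01,  4.19789135e+00,
       -2.60017463e-03,  4.22394706e-06]), 'position': array([ 151.35228462, -605.85408943,  230.33833094]), 'ee_rot': array([-1.22028967e-01,  9.92526057e-01,  9.63108554e-04, -1.75708625e-04]), 'contact_force': array([-0.03821564,  0.31747032, -0.06360379]), 'wrist_torque': array([ 0.02414594,  0.01616246, -0.03919657]), 'grasp_force': 0.0, 'gripper_width': 85.25100750771222}
```

View pics/scene0.png

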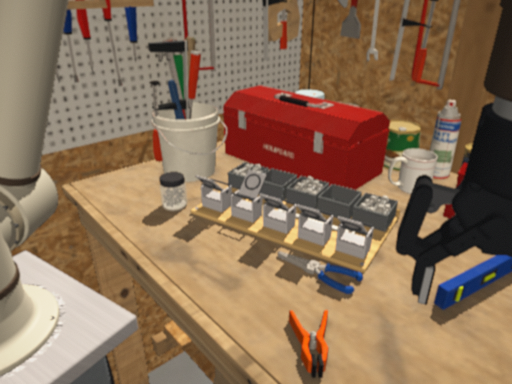

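View pics/top0.png

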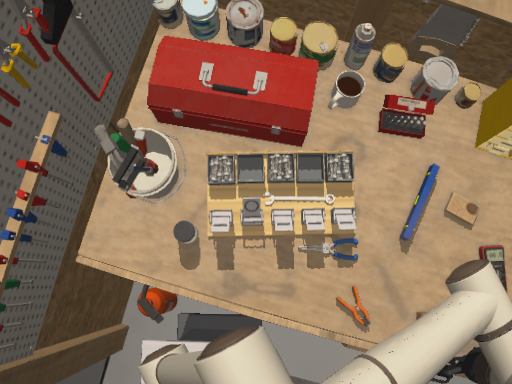

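The scene and top views show the bins left to right as full, empty, full, empty, full (top row ≈168, cols 221, 251, 281, 311, 341). Tag 2 (251,210) leans back and the others lean forward. I'll zoom in to confirm and compute the rack pose.

```bash
cat > h.py <<'E'
from bench import *
import cv2,numpy as np
def ray(n,px,z):
    m=camera_model(n);R=cv2.Rodrigues(m["rvec"])[0];c=-R.T@m["tvec"]
    u=cv2.undistortPoints(np.array(px,float).reshape(-1,1,2),m["K"],m["dist"])[:,0]
    d=np.c_[u,np.ones(len(u))]@R
    return c+d*((z-c[2])/d[:,2])[:,None]
def proj(n,P):
    m=camera_model(n);return cv2.projectPoints(np.array(P,float),m["rvec"],m["tvec"],m["K"],m["dist"])[0][:,0]
E
python3 - <<'E'
from h import *
print(ray("top",[(207,153),(354,151),(356,236),(208,239)],10).round(0))
p=cv2.imread("pics/top0.png");cv2.imwrite("pics/tz.png",cv2.resize(p[140:265,165:375],None,fx=3.8,fy=3.8,interpolation=cv2.INTER_CUBIC))
E
```

```text
[[ 668.   -3.   10.]
 [ 683. -419.   10.]
 [ 442. -421.   10.]
 [ 426.  -15.   10.]]
```

View pics/tz.png

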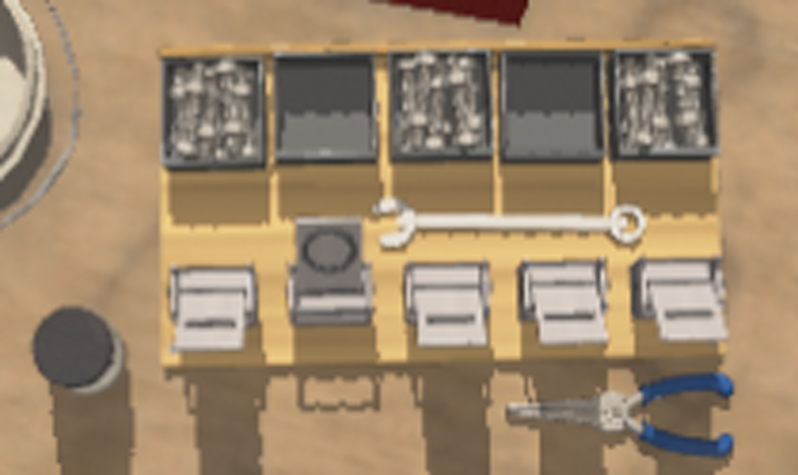

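Confirmed: bays 1, 3 and 5 are full with their tags forward, so those go back. Tag 2 has its ring up on an empty bin, so it goes forward. Tag 4 is already right.

```bash
cat >> h.py <<'E'
from scipy.optimize import least_squares
from scipy.spatial.transform import Rotation as Rt
z=lambda L:np.array([(165.+(x-1.4)/3.8,140+(y-1.4)/3.8) for x,y in L])
obs=z([(163,367),(722,356),(717,40),(160,50)]+[(214,268),(444,263),(564,262),(678,262)])
mod=[(-117.5,205,10),(-117.5,-205,10),(117.5,-205,10),(117.5,205,10)]+[(-50,y,67) for y in(164,0,-82,-164)]
def W(P,t): 
    c,s=np.cos(t[2]),np.sin(t[2]);P=np.array(P,float)
    return np.c_[t[0]+c*P[:,0]-s*P[:,1],t[1]+s*P[:,0]+c*P[:,1],P[:,2]]
fit=least_squares(lambda t:(proj("top",W(mod,t))-obs).ravel(),[555,-215,-.04],x_scale=[1,1,.01],loss="soft_l1")
T=fit.x
def to(rx,ry,zz,align=True):  # rows shift from present pose to rack point
    s=read_state();R=Rt.from_quat(s["ee_rot"])
    w=W([(rx,ry,zz)],T)[0];d=R.inv().apply(w-s["position"])
    yaw=np.arctan2(-R.as_matrix()[1,0],-R.as_matrix()[0,0])
    return w.round(),d.round(),"turn tool z",round(-(T[2]-yaw),3)
E
python3 - <<'E'
from h import *
print(T,fit.fun.reshape(-1,2).round(1).tolist())
for a in [(-145,-164,140),(-145,-164,88),(-68,-164,88)]: print(to(*a))
c=cv2.imread("pics/top0.png")
for y in(164,82,0,-82,-164):
    s=1 if y==82 else -1
    P=W([(-70+s*44,y+k,99) for k in(-23,23)]+[(-70,y+k,55) for k in (23,-23)],T)
    cv2.polylines(c,[proj("top",P).round().astype(int)],True,(0,0,255))
cv2.polylines(c,[proj("top",W(mod[:4],T)).round().astype(int)],True,(0,255,0))
print("jar",ray("top",z([(75,343)]),76))
cv2.imwrite("pics/o.png",cv2.resize(c[140:265,165:375],None,fx=3.8,fy=3.8))
E
```

```text
[ 5.56703998e+02 -2.11444634e+02  3.22172902e-02] [[-1.0, 0.5], [1.1, 1.2], [-1.7, 1.7], [0.2, 0.5], [-0.9, -1.0], [0.7, -0.5], [0.1, -0.6], [0.8, -1.0]]
(array([ 417., -380.,  140.]), array([-313.,  155.,   91.]), 'turn tool z', np.float64(0.212))
(array([ 417., -380.,   88.]), array([-313.,  154.,  143.]), 'turn tool z', np.float64(0.212))
(array([ 494., -378.,   88.]), array([-388.,  138.,  143.]), 'turn tool z', np.float64(0.212))
jar [[443.6737604   41.54626223  76.        ]]
```

View pics/o.png

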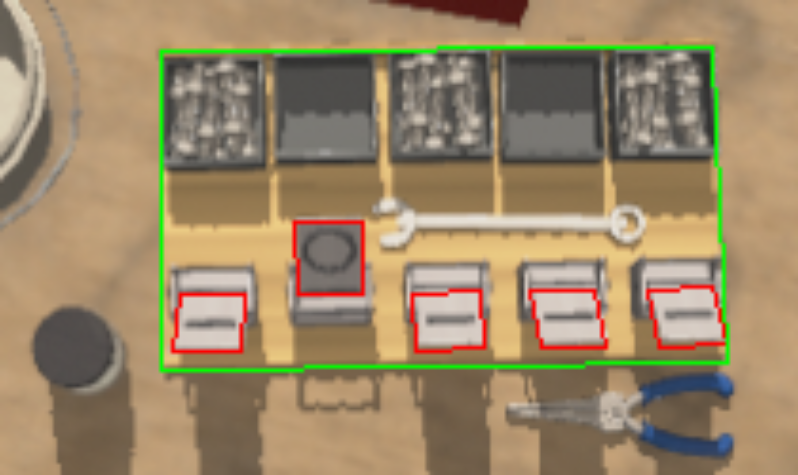

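The overlay fits well: all five tag outlines land on their plates. I'll go to the front of tag 5 with the gripper shut and aligned.

```bash
python3 -m handwheel '[[-0.052,0.026,0,0,0,0.05,-1],[-0.104,0.052,0,0,0,0.1,-1],[-0.156,0.078,0,0,0,0.16,-1],[-0.208,0.104,0,0,0,0.212,-1],[-0.26,0.13,0,0,0,0.212,-1],[-0.313,0.155,0,0,0,0.212,-1],[-0.313,0.155,0.045,0,0,0.212,-1],[-0.313,0.155,0.091,0,0,0.212,-1],[-0.313,0.155,0.091,0,0,0.212,-1],[-0.313,0.155,0.091,0,0,0.212,-1]]'; python3 -c "
from h import *
for a in [(-145,-164,88),(-66,-164,88),(-145,0,88),(-66,0,88)]: print(to(*a))"
```

```text
clock: 1.35
position: [418.4, -381.0, 141.8]
ee_rot: [-0.017, 1.0, -0.001, 0.001]
contact_force: [0.8, -0.1, 0.1]
gripper_width: 0.3
grasp_force: 0.0
(array([ 417., -380.,   88.]), array([ 1.,  1., 54.]), 'turn tool z', np.float64(0.001))
(array([ 496., -377.,   88.]), array([-78.,   1.,  54.]), 'turn tool z', np.float64(0.001))
(array([ 412., -216.,   88.]), array([  1., 165.,  54.]), 'turn tool z', np.float64(0.001))
(array([ 491., -214.,   88.]), array([-78., 165.,  54.]), 'turn tool z', np.float64(0.001))
```

```bash
python3 -m handwheel '[[0,0,0.03,0,0,0,-1],[0,0,0.054,0,0,0,-1],[-0.02,0,0.054,0,0,0,-1],[-0.04,0,0.054,0,0,0,-1],[-0.06,0,0.054,0,0,0,-1],[-0.08,0,0.054,0,0,0,-1],[-0.08,0,0.054,0,0,0,-1],[-0.04,0,0.054,0,0,0,-1],[0,0,0.054,0,0,0,-1],[0,0,0.0,0,0,0,-1]]'
python3 -m handwheel '[[0,0.055,0,0,0,0,-1],[0,0.11,0,0,0,0,-1],[0,0.165,0,0,0,0,-1],[0,0.165,0,0,0,0,-1]]'; python3 - <<'E'
from h import *
for a in [(-145,0,88),(-66,0,88),(-145,164,88)]: print(to(*a))
p,d=get_image("top");cv2.imwrite("pics/t1.png",cv2.resize(p[140:265,165:375],None,fx=3.8,fy=3.8))
E
```

```text
clock: 2.6
position: [411.1, -377.9, 137.3]
ee_rot: [-0.015, 1.0, 0.004, -0.006]
contact_force: [1.6, -0.4, -0.9]
gripper_width: -0.4
grasp_force: 0.0
clock: 3.1
position: [412.5, -212.8, 142.2]
ee_rot: [-0.019, 1.0, -0.0, 0.002]
contact_force: [-0.5, -0.2, 0.9]
gripper_width: -0.4
grasp_force: 0.0
(array([ 412., -216.,   88.]), array([ 1., -3., 54.]), 'turn tool z', np.float64(0.006))
(array([ 491., -214.,   88.]), array([-78.,  -4.,  54.]), 'turn tool z', np.float64(0.006))
(array([406., -52.,  88.]), array([  0., 161.,  54.]), 'turn tool z', np.float64(0.006))
```

View pics/t1.png

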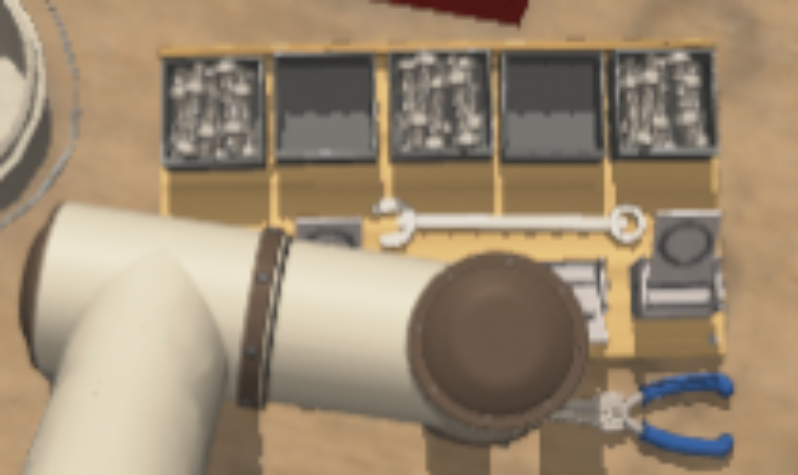

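Tag 5 at (687,245) now leans back with its ring up, and nothing else has moved. Next are tags 3 and 1 by the same motion.

```bash
python3 -m handwheel '[[0,-0.003,0.03,0,0,0,-1],[0,-0.003,0.054,0,0,0,-1],[-0.02,-0.003,0.054,0,0,0,-1],[-0.04,-0.003,0.054,0,0,0,-1],[-0.06,-0.003,0.054,0,0,0,-1],[-0.08,-0.003,0.054,0,0,0,-1],[-0.08,-0.003,0.054,0,0,0,-1],[-0.04,-0.003,0.054,0,0,0,-1],[0,-0.003,0.054,0,0,0,-1],[0,-0.003,0,0,0,0,-1]]'
python3 -m handwheel '[[0,0.055,0,0,0,0,-1],[0,0.11,0,0,0,0,-1],[0,0.164,0,0,0,0,-1],[0,0.164,0,0,0,0,-1],[0,0.164,0,0,0,0,-1]]'; python3 -c "
from h import *
for a in [(-145,164,88),(-66,164,88)]: print(to(*a))"
```

```text
clock: 4.4
position: [403.0, -217.6, 136.2]
ee_rot: [-0.014, 1.0, 0.002, -0.008]
contact_force: [2.2, -0.5, 0.3]
gripper_width: -0.1
grasp_force: 0.0
clock: 5.03
position: [406.6, -54.8, 140.6]
ee_rot: [-0.016, 1.0, 0.0, 0.0]
contact_force: [-0.5, 0.3, -0.0]
gripper_width: -0.0
grasp_force: 0.0
(array([406., -52.,  88.]), array([ 0.,  3., 53.]), 'turn tool z', np.float64(0.0))
(array([485., -50.,  88.]), array([-79.,   3.,  53.]), 'turn tool z', np.float64(0.0))
```

```bash
python3 -m handwheel '[[0,0.003,0.03,0,0,0,-1],[0,0.003,0.053,0,0,0,-1],[-0.02,0.003,0.053,0,0,0,-1],[-0.04,0.003,0.053,0,0,0,-1],[-0.06,0.003,0.053,0,0,0,-1],[-0.08,0.003,0.053,0,0,0,-1],[-0.08,0.003,0.053,0,0,0,-1],[-0.04,0.003,0.053,0,0,0,-1],[0,0.003,0.053,0,0,0,-1],[0,0.003,0,0,0,0,-1]]'
python3 -m handwheel '[[0,0,-0.01,0,0,0,-1],[-0.05,-0.025,-0.01,0,0,0,-1],[-0.1,-0.055,-0.01,0,0,0,-1],[-0.155,-0.082,-0.01,0,0,0,-1],[-0.157,-0.082,0,0,0,0,-1],[-0.157,-0.082,0,0,0,0,-1]]'; python3 -c "
from h import *
for a in [(12,82,88),(-74,82,88)]: print(to(*a))"
```

```text
clock: 6.28
position: [396.6, -54.2, 135.8]
ee_rot: [-0.015, 1.0, -0.001, -0.009]
contact_force: [2.8, 0.7, 1.0]
gripper_width: -0.1
grasp_force: 0.0
clock: 7.02
position: [564.3, -128.7, 138.2]
ee_rot: [-0.015, 1.0, 0.0, -0.002]
contact_force: [0.4, -0.3, -1.6]
gripper_width: -0.1
grasp_force: 0.0
(array([ 566., -129.,   88.]), array([-2., -0., 50.]), 'turn tool z', np.float64(-0.002))
(array([ 480., -132.,   88.]), array([84., -1., 51.]), 'turn tool z', np.float64(-0.002))
```

```bash
python3 -m handwheel '[[0,0,0.03,0,0,0,-1],[0,0,0.05,0,0,0,-1],[0.02,0,0.05,0,0,0,-1],[0.04,0,0.05,0,0,0,-1],[0.06,0,0.05,0,0,0,-1],[0.085,0,0.05,0,0,0,-1],[0.085,0,0.05,0,0,0,-1],[0.045,0,0.05,0,0,0,-1],[0.0,0,0.05,0,0,0,-1],[0,0,0,0,0,0,-1]]'
python3 -m handwheel '[[0,0,-0.06,0,0,0,-1],[0.03,-0.05,-0.09,0,0,0,-1],[0.06,-0.1,-0.09,0,0,0,-1],[0.09,-0.15,-0.09,0,0,0,-1],[0.12,-0.2,-0.09,0,0,0,-1],[0.15,-0.25,-0.09,0,0,0,-1],[0.18,-0.3,-0.09,0,0,0,-1],[0.21,-0.35,-0.09,0,0,0,-1],[0.24,-0.4,-0.09,0,0,0,-1],[0.28,-0.44,-0.09,0,0,0,-1]]'; python3 - <<'E'
from h import *
p,d=get_image("top");cv2.imwrite("pics/t2.png",cv2.resize(p[140:265,165:375],None,fx=3.8,fy=3.8))
E
```

```text
clock: 8.28
position: [566.2, -127.5, 134.3]
ee_rot: [-0.017, 1.0, 0.0, -0.006]
contact_force: [0.7, -0.3, 0.7]
gripper_width: 0.1
grasp_force: 0.0
clock: 9.52
position: [300.4, -578.6, 230.3]
ee_rot: [-0.017, 1.0, -0.0, 0.0]
contact_force: [0.2, 0.2, 0.5]
gripper_width: -0.1
grasp_force: 0.0
```

View pics/t2.png

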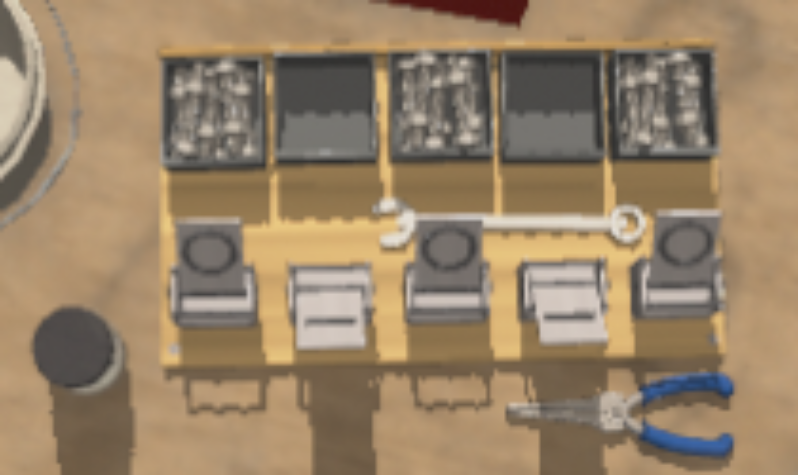

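Rings now show at (210,250), (447,250) and (687,245) in front of the full bins, and bars at (330,320) and (570,315) in front of the empty ones. The bins, wrench, jar and pliers have not moved.

```bash
python3 -c "
from bench import *
print(job_done())"
```

```text
the job is handed in; nothing more can be done
None
```

All five tags are set: the three in front of full bins lean back showing their rings, and the two in front of empty bins lean forward showing their bars. The final picture showed nothing else moved, and the job was handed in at about 9.6 s.

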